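Close the insect display case

TASK

The demonstration at the mosquito-control stand is over. Push the clear sliding cover of the longer display case, the one with the pinned insects, along its track until it is fully closed against the end frame, then let go. Leave the cover of the shorter case with the microscope slides where it is.

Things in the scene. Friction and masses are not known exactly. Their poses are not given: they have to be found in the camera images.
- specimen_cover (a joint): Sliding clear cover (162 x 162 mm, grey frame) of the longer case (wooden, 190 x 340 mm, 80 mm high, fixed, pinned insects inside). Value in m: 0 = fully closed against the end frame, a hard stop; grows as it opens, up to 0.145; starts well open. It slides level along the case's length with about 2 N friction and stays where it is left.
- specimen_pull (a point): Centre of the black pull on that cover: an upright bar 80 mm wide across the track, 14 mm thick along it, 32 mm high. The cover's top is 16 mm below this point, 94 mm above the table, and reaches 45 mm past it towards closed, 117 mm behind it. Axes: y along the track towards closed, x across, z up. Tracks (166 mm apart inside) and end frames rise 6 mm above the cover.
- specimen_home (a point): Point fixed to the longer case where the centre of its pull (point specimen_pull) is when the cover is fully closed; 45 mm short of the end frame. Same axes.
- slide_pull (a point): Centre of the black pull of the cover of the shorter case (190 x 220 mm, same height and make, white rack of microscope slides inside), a pull of the same size. This cover starts partly open, slides just as easily and must stay where it is.

How it is judged:
By the outcome, as a careful person would: the job done as asked, in the order asked, and still so for the second after the job is handed in, with the robot touching nothing.
It also fails if it takes over 32 s, if anything falls off the work surface, if the arm or the gripper's body presses on something with over 40 N, if the wrist force passes 120 N, or if a joint passes its speed limit or range.

ROBOT

A 6-joint arm with a two-finger parallel gripper is mounted at the origin on the work surface. World frame = base frame: x ahead of the robot, y to its left, z up, the work surface at z = 0. Lengths are in m, angles in rad, forces in N, time in s.
With the tool pointing down it reaches from about 0.25 to 0.725 m from the base axis. Payload 4 kg.
Tool frame: the origin (TCP) lies midway between the tips of the shut fingers; the grasp point (between the pads) lies 19 mm behind it; y points along the fingers, x is the direction in which the jaws open and shut, and the axes are right-handed (so a half turn about y gives the same grasp; the last joint's range is limited). The gripper opens to 85 mm and grips with 20 to 120 N. Pads are 22 mm wide; open, the fingers measure 114 mm over their backs; the gripper's body (76 mm by 85 mm) begins 54 mm behind the grasp point. The pads swing forward as they close: fully open they stand 13 mm farther back than shut.
Start: joints at [1.3, 0.241, 0.005, 1.335, 0, 1.571], TCP at [0.134, 0.482, 0.231] pointing down, gripper open.
Joint ranges: [-2.72, 2.72], [-1.05, 1.87], [-1.09, 1.28], [-1.99, 2.15], [-1.42, 1.44], [-3.14, 3.14]. Speed limits (rad/s): [2.79, 2.79, 3.14, 3.14, 3.14, 3.14].

INTERFACE

Orientations are given as a unit quaternion [x, y, z, w].
In Python, from workcell import bot gives the robot as it stands. The module is installed in compiled form; this text tells all that it offers.
- The arm moves only by the shell command python3 -m inch 'ROWS'. ROWS is text: rows parted by semicolons, each of 7 numbers parted by spaces: the turn, a rotation vector about the tool's x, y, z in degrees, then the shift along the tool's x, y, z in mm, then the closure, from 0 (fully open) to 1 (shut). In form: ax ay az dx dy dz fingers; .... A call has 1 to 12 rows; each row shifts and turns the commanded pose from where the row before left it, along the tool's axes as they then stand; what a row does not reach is not made up. A row lasts 1/8 s, in which the tool goes at most 62.5 mm and 10.7 degrees, less where a joint would pass 70% of its speed; a pose out of reach is approached as far as the arm can. A call with a gripper value outside its range is refused whole. The fingers move at their own pace and stop on an object; the grip force is fixed at half the most. Time passes only in rows, so rows that do not move let the fingers close. It gives the time, the measured TCP pose, the force and the opening at its end, in the units of the state.
- bot.get_obs(): the state, without advancing time (a new reading comes with each control period).
- bot.camera(name): name is "side" or "top"; returns a dict with "color" (384x512x3 uint8, blue, green, red), "fx", "fy", "cx", "cy" (pixels), "k1" (the pictures are not rectified: a ray, as slopes to the right and down, at radius r is drawn at 1 + k1 r^2 times it, then the intrinsics apply), "extrinsics" (4x4, takes a point from world to camera coordinates). Camera axes: x right, y up, looking along -z (the intrinsics and any distortion apply to the point x, -y, -z); pixel columns grow to the right and rows downward; lengths in m; the calibration is good to about 2 mm. A picture is of the moment at which its call begins. There is no depth.
- bot.job_done(): hands the job in, once; it reports no verdict.
Trained networks look in the newest picture that a camera, given by its name, has taken for a name from the list of things; names that differ only in an ending like _2 or _b are one class to them, and where a whole thing is asked for, a point or a joint stands for the part that bears it (a point fixed in the world has none). Each returns a list of dicts, best first, with "conf" (0 to 1); they miss things now and then, are a little off and sometimes report something else, mostly with a low value. They report only what shows in the picture. A call takes as long as a camera call.
- bot.look_for(name, camera): "extent" ([left, top, right, bottom] in pixels, round what is visible of it).
- bot.cut_out(name, camera): "region" (384x512 bool, what is visible of it) and "extent" ([left, top, right, bottom] in pixels, round what is visible of it).
- bot.spot_point(name, camera): "point" ([column, row] in pixels: a listed point, or the origin of a listed thing).
The state is a dict: "clock": time; "joint_pos": joint angles; "joint_vel": joint speeds; "tau": joint torques, N m; "eef_pos": TCP position; "tool_rot": TCP orientation; "ft_force": force on the tool from outside, world axes, zero at the start; "ft_torque": the same for the moment, N m; "grip_width": finger opening in m.
Only numpy, scipy, OpenCV 4.12 (cv2) and the standard library are available. Lean on these libraries where they do the work, as an engineer would, in place of code of your own. Each camera call takes 0.05 s, during which the arm holds its last target.

## Working session

There is one attempt and no reset: what is moved stays moved. The work goes in short steps, Python scripts to look and compute and a shell command to move; the robot and the scene stay as the last step left them, time stands still between calls to the robot, and variables do not carry over. Pictures are saved under pics/ and viewed, and the job is handed in when it is done.

```bash
mkdir -p pics
cat > h.py <<'E'
import numpy as np, cv2
from workcell import bot
from scipy.spatial.transform import Rotation as R
def ray(c,p):
    K=np.array([[c["fx"],0,c["cx"]],[0,c["fy"],c["cy"]],[0,0,1]],float)
    u=cv2.undistortPoints(np.array([[p]],float),K,np.array([c["k1"],0,0,0,0.]))[0,0]
    E=np.array(c["extrinsics"]); d=E[:3,:3].T@np.array([u[0],-u[1],-1]); o=-E[:3,:3].T@E[:3,3]
    return o,d
def atz(c,p,z):
    o,d=ray(c,p); return o+d*(z-o[2])/d[2]
E
python3 - <<'E'
from h import *
for n in("top","side"):
    c=bot.camera(n); cv2.imwrite(f"pics/{n}0.png",c["color"])
    print(n,ray(c,(256,192)))
    for t in("specimen_pull","specimen_home","slide_pull"):
        for r in bot.spot_point(t,n)[:3]:
            print(t,r["conf"],np.round(r["point"],1),atz(c,r["point"],0.11).round(4))
    for t in("specimen_cover","specimen_pull"):
        for r in bot.look_for(t,n)[:3]: print(t,r)
o=bot.get_obs();print(o["clock"],o["eef_pos"],R.from_quat(o["tool_rot"]).as_matrix().round(3),o["grip_width"])
E
```

```text
top (array([0.48097375, 0.04305883, 0.85221269]), array([ 0.03264935, -0.02269591, -0.99931553]))
specimen_pull 0.93 [362.9 197.5] [ 0.4979 -0.1809  0.11  ]
specimen_home 0.76 [307.6 206.1] [ 0.4797 -0.0732  0.11  ]
slide_pull 0.96 [158.5 166.5] [0.5513 0.2146 0.11  ]
specimen_cover {'extent': [329.7, 148.8, 429.9, 242.5], 'conf': 0.67}
specimen_pull {'extent': [333.8, 149.0, 423.1, 241.0], 'conf': 0.75}
side (array([0.30887753, 0.74154542, 0.70900456]), array([ 0.24151165, -0.72305324, -0.64761286]))
specimen_pull 0.9 [296.  138.3] [ 0.4921 -0.1706  0.11  ]
specimen_home 0.77 [293.3 160. ] [ 0.4769 -0.0708  0.11  ]
slide_pull 0.93 [226.5 230.3] [0.556  0.2054 0.11  ]
specimen_cover {'extent': [264.9, 118.0, 322.3, 153.3], 'conf': 0.84}
specimen_pull {'extent': [264.8, 119.9, 324.8, 155.0], 'conf': 0.75}
0.6 [0.13373747 0.48176323 0.23132383] [[ 0.268 -0.    -0.964]
 [ 0.964  0.     0.268]
 [ 0.    -1.     0.   ]] 0.08578717257394003
```

View pics/top0.png

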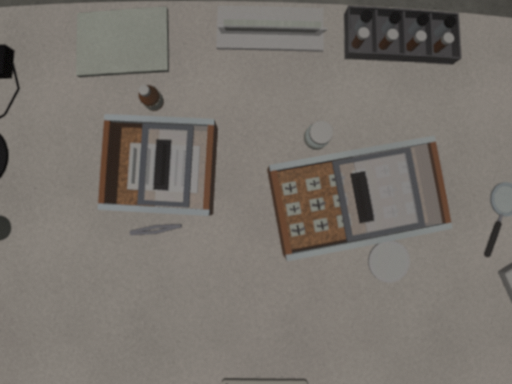

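View pics/side0.png

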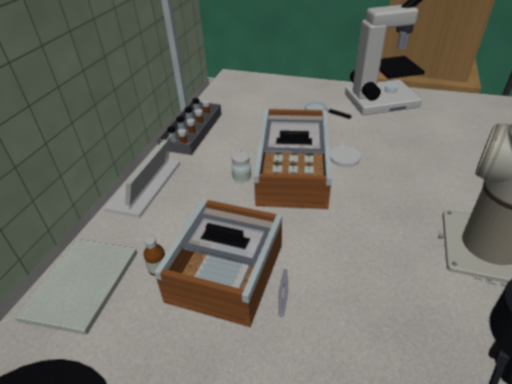

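The longer case (wooden ends around columns 275 and 440 in the top view) has insects showing at its left (+y) end. Its cover is at the right, with the pull at about (363,197), so closing is towards +y. The shorter case is at the left, with its pull at (161,165). Next I'll refine the measurements and the track direction.

Run:
```python
from h import *
P={}
for n in("top","side"):
    c=bot.camera(n)
    for t in("specimen_pull","specimen_home","slide_pull"):
        for r in bot.spot_point(t,n)[:1]: P.setdefault(t,[]).append(ray(c,r["point"]))
    if n=="top":
        img=c["color"]; cv2.imwrite("pics/crop.png",cv2.resize(img[120:270,255:465],None,fx=3.8,fy=3.8,interpolation=cv2.INTER_CUBIC))
        g=img.max(axis=2); m=np.zeros_like(g); m[165:232,345:385]=1
        m=((g<45)&(m>0)).astype(np.uint8); ys,xs=np.nonzero(m); print("black",len(xs),xs.mean(),ys.mean())
        rect=cv2.minAreaRect(np.c_[xs,ys].astype(np.float32)); b=cv2.boxPoints(rect)
        q=np.array([atz(c,p,.126)[:2] for p in b]); print("top face corners",q.round(4).tolist(), q.mean(0))
        print(np.linalg.norm(q-np.roll(q,1,0),axis=1))
        # case side rails rough pixel lines, z=.1
        for a,b in(((272,166),(434,140)),((288,256),(450,227))):
            A,B=atz(c,a,.1),atz(c,b,.1); d=A-B; print("rail",A.round(3),B.round(3),np.degrees(np.arctan2(d[1],d[0])))
for t,l in P.items():
    A=np.zeros((3,3));v=np.zeros(3)
    for o,d in l:
        d=d/np.linalg.norm(d);M=np.eye(3)-np.outer(d,d);A+=M;v+=M@o
    x=np.linalg.solve(A,v);print(t,x.round(4)); P[t]=x
d=P["specimen_home"]-P["specimen_pull"];print(d,np.linalg.norm(d),np.degrees(np.arctan2(d[1],d[0])))
```

```text
black 579 361.83937823834196 196.7357512953368
top face corners [[0.5404, -0.1536], [0.5452, -0.1773], [0.4575, -0.195], [0.4528, -0.1713]] [ 0.49897977 -0.17426075]
[0.08929471 0.02419763 0.0895221  0.02415155]
rail [ 0.557 -0.004  0.1  ] [ 0.616 -0.331  0.1  ] 100.28370129600768
rail [ 0.383 -0.038  0.1  ] [ 0.442 -0.364  0.1  ] 100.25095780312853
specimen_pull [ 0.4992 -0.1822  0.1083]
specimen_home [ 0.4796 -0.076   0.108 ]
slide_pull [0.5557 0.2183 0.1087]
[-0.01963519  0.10615649 -0.00030512] 0.10795755911046298 100.47925378766492
```

View pics/crop.png

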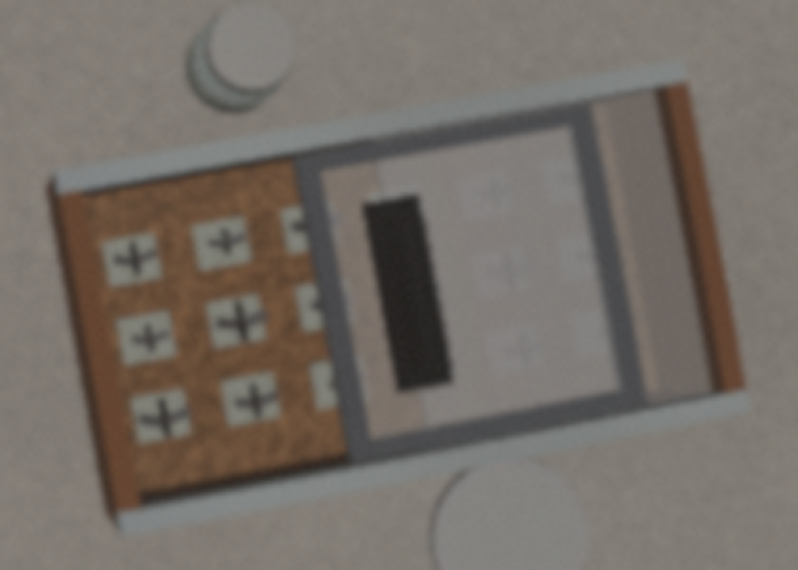

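The two views agree: track heading is 100.3°, pull at about (0.499, -0.181, 0.108) and home at about (0.480, -0.076, 0.108), so there is 108 mm to go. I'll turn the tool first so that its x axis lies across the track, with the fingers shut.

```bash
python3 -m inch '0 8 0 0 0 0 1;0 8 0 0 0 0 1;0 8 0 0 0 0 1;0 8 0 0 0 0 1;0 8 0 0 0 0 1;0 8 0 0 0 0 1;0 8 0 0 0 0 1;0 8.2 0 0 0 0 1'
cat > m.py <<'E'
from h import *
import sys
o=bot.get_obs();M=R.from_quat(o["tool_rot"]).as_matrix()
print(M.round(3).tolist())
tgt=np.array([float(a) for a in sys.argv[1:4]])
print("clock",o["clock"],"pos",o["eef_pos"],"tool shift mm",(M.T@(tgt-o["eef_pos"])*1000).round(1),"yaw x",np.degrees(np.arctan2(M[1,0],M[0,0])),"F",o["ft_force"],o["grip_width"])
E
python3 m.py 0.507 -0.2255 0.231
```

```text
clock: 2.0
eef_pos: [0.1337, 0.4818, 0.2313]
tool_rot: [-0.704, -0.062, 0.062, 0.704]
ft_force: [-0.2, -0.4, 0.3]
grip_width: -0.0002
[[0.985, -0.0, -0.174], [0.174, 0.0, 0.985], [-0.0, -1.0, 0.0]]
clock 2.0 pos [0.13374456 0.48179703 0.23130633] tool shift mm [ 2.445e+02  3.000e-01 -7.614e+02] yaw x 10.016495500973619 F [-0.15989661 -0.42616986  0.33385819] -0.00015643239028894772
```

```bash
python3 -m inch '0 0 0 15 0 -47 1;0 0 0 15 0 -47 1;0 0 0 15 0 -47 1;0 0 0 15 0 -47 1;0 0 0 15 0 -47 1;0 0 0 15 0 -47 1;0 0 0 15 0 -47 1;0 0 0 15 0 -47 1;0 0 0 15 0 -47 1;0 0 0 15 0 -47 1;0 0 0 15 0 -47 1;0 0 0 15 0 -47 1'
python3 m.py 0.507 -0.2255 0.231
```

```text
clock: 3.5
eef_pos: [0.4122, -0.0427, 0.2316]
tool_rot: [-0.704, -0.064, 0.063, 0.704]
ft_force: [-0.2, -0.0, 0.2]
grip_width: -0.0001
[[0.984, 0.001, -0.178], [0.178, 0.0, 0.984], [0.001, -1.0, -0.0]]
clock 3.5 pos [ 0.41222503 -0.04268444  0.23157085] tool shift mm [  60.7    0.6 -196.8] yaw x 10.261236491768802 F [-0.2253072  -0.02742371  0.16534639] -0.00013899917969341572
```

```bash
python3 -m inch '0 0 0 15 0 -47 1;0 0 0 15 0 -47 1;0 0 0 15 0 -47 1;0 0 0 15 0 -47 1;0 0 0 0 0 0 1;0 0 0 0 30 0 1;0 0 0 0 30 0 1;0 0 0 0 0 0 1'
python3 m.py 0.507 -0.2255 0.106
python3 - <<'E'
from h import *
for n in("top","side"):
    c=bot.camera(n); cv2.imwrite(f"pics/{n}1.png",cv2.resize(c["color"][90:270,240:480],None,fx=3,fy=3,interpolation=cv2.INTER_CUBIC))
E
```

```text
clock: 4.5
eef_pos: [0.5019, -0.2137, 0.1691]
tool_rot: [-0.703, -0.062, 0.066, 0.705]
ft_force: [0.2, 0.4, -0.5]
grip_width: -0.0002
[[0.984, -0.006, -0.179], [0.179, 0.003, 0.984], [-0.005, -1.0, 0.004]]
clock 4.5 pos [ 0.5018922  -0.2137251   0.16909968] tool shift mm [  3.2  63.  -12.7] yaw x 10.323623983061843 F [ 0.18667265  0.39146261 -0.4735249 ] -0.00022006640141164873
```

View pics/side1.png

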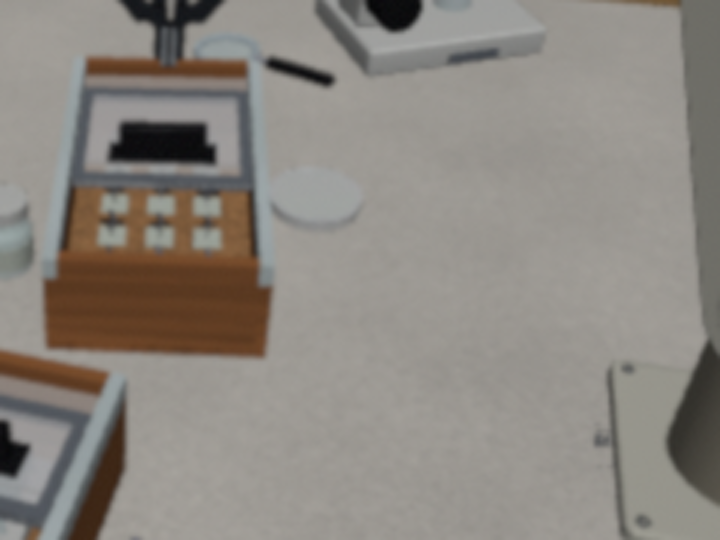

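View pics/top1.png

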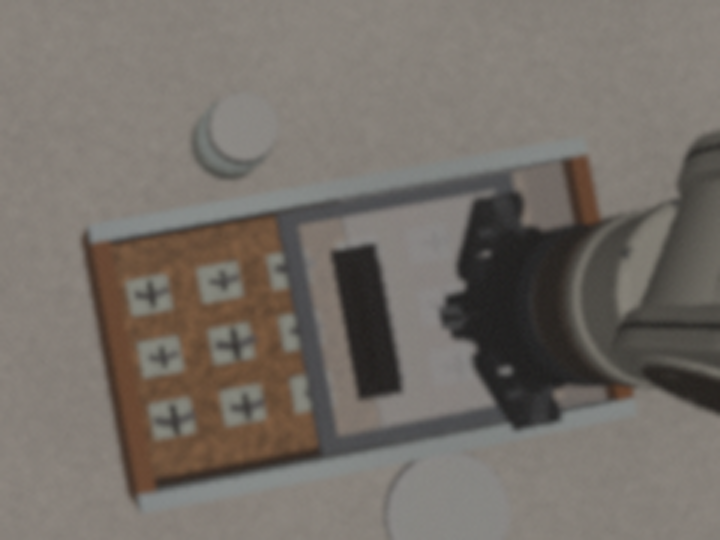

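The side view shows the pull at crop (163,145) and the fingers beyond it. In the top view the tips at crop (452,315) are centred behind the pull at (367,320). I'll back off a little more, then descend.

```bash
python3 -m inch '0 0 0 2 0 -10 1;0 0 0 0 25 0 1;0 0 0 0 25 0 1;0 0 0 0 13 0 1;0 0 0 0 0 0 1'
python3 m.py 0.507 -0.2255 0.105
python3 - <<'E'
from h import *
for n in("top","side"):
    c=bot.camera(n); cv2.imwrite(f"pics/{n}2.png",cv2.resize(c["color"][90:270,240:480],None,fx=3,fy=3,interpolation=cv2.INTER_CUBIC))
E
```

```text
clock: 5.22
eef_pos: [0.5078, -0.225, 0.1081]
tool_rot: [-0.704, -0.063, 0.064, 0.704]
ft_force: [0.3, -0.0, 0.6]
grip_width: -0.0001
[[0.984, -0.001, -0.178], [0.178, 0.0, 0.984], [-0.001, -1.0, 0.0]]
clock 5.225 pos [ 0.50781046 -0.22495311  0.10814111] tool shift mm [-0.9  3.1 -0.4] yaw x 10.273769601608215 F [ 0.27930946 -0.01893343  0.63121751] -0.00013892468498345737
```

View pics/top2.png

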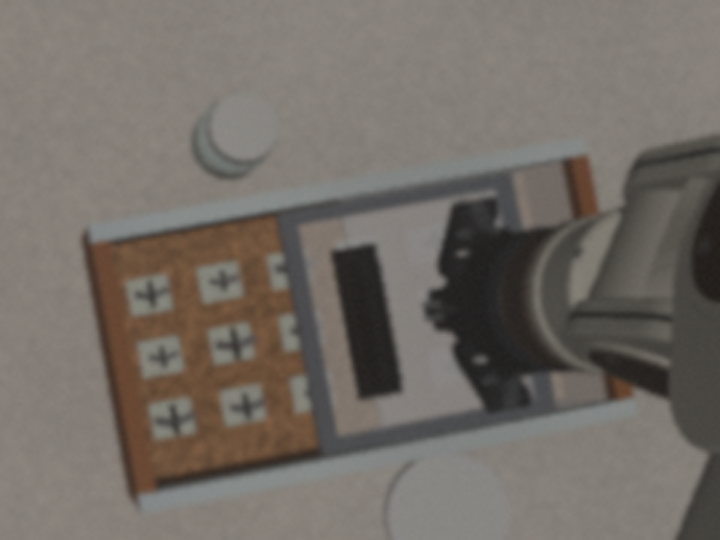

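The tip is 14 mm above the cover glass and overlaps the pull by 18 mm, with a clear gap behind it. I'll push along the track.

```bash
python3 -m inch '0 0 0 0 0 8 1;0 0 0 0 0 8 1;0 0 0 0 0 8 1;0 0 0 0 0 6 1;0 0 0 0 0 8 1;0 0 0 0 0 8 1;0 0 0 0 0 8 1;0 0 0 0 0 0 1'
python3 m.py 0.4843 -0.0937 0.108
```

```text
clock: 6.32
eef_pos: [0.4981, -0.1704, 0.1082]
tool_rot: [-0.704, -0.064, 0.064, 0.705]
ft_force: [0.5, -0.2, -0.6]
grip_width: -0.0001
[[0.984, -0.0, -0.18], [0.18, 0.002, 0.984], [0.0, -1.0, 0.002]]
clock 6.325 pos [ 0.49811483 -0.17042235  0.10818675] tool shift mm [ 0.2  0.3 78. ] yaw x 10.346544873866867 F [ 0.49821042 -0.1976329  -0.57272889] -8.011251788469912e-05
```

```bash
python3 -m inch '0 0 0 0 0 6 1;0 0 0 0 0 6 1;0 0 0 0 0 6 1;0 0 0 0 0 6 1;0 0 0 0 0 6 1'
python3 m.py 0.4843 -0.0937 0.108
python3 - <<'E'
from h import *
for n in("top","side"):
    c=bot.camera(n); cv2.imwrite(f"pics/{n}3.png",cv2.resize(c["color"][90:270,240:480],None,fx=3,fy=3,interpolation=cv2.INTER_CUBIC))
    for t in("specimen_pull","specimen_home","slide_pull"):
        for r in bot.spot_point(t,n)[:1]: print(t,n,r["conf"],atz(c,r["point"],0.109).round(4))
E
```

```text
clock: 6.95
eef_pos: [0.4925, -0.1417, 0.1082]
tool_rot: [-0.704, -0.063, 0.064, 0.704]
ft_force: [-0.8, -2.6, -0.2]
grip_width: 0.0004
[[0.984, -0.001, -0.178], [0.178, -0.0, 0.984], [-0.001, -1.0, 0.0]]
clock 6.95 pos [ 0.49248109 -0.14172897  0.10816487] tool shift mm [ 0.5  0.2 48.7] yaw x 10.281595680454208 F [-0.77220479 -2.58935682 -0.2333709 ] 0.0003658148197705661
specimen_pull top 0.93 [ 0.4889 -0.1208  0.109 ]
specimen_home top 0.59 [ 0.4777 -0.0753  0.109 ]
slide_pull top 0.63 [0.5551 0.2173 0.109 ]
specimen_pull side 0.82 [ 0.4786 -0.1051  0.109 ]
specimen_home side 0.7 [ 0.4842 -0.0766  0.109 ]
slide_pull side 0.62 [0.5565 0.2151 0.109 ]
```

View pics/top3.png

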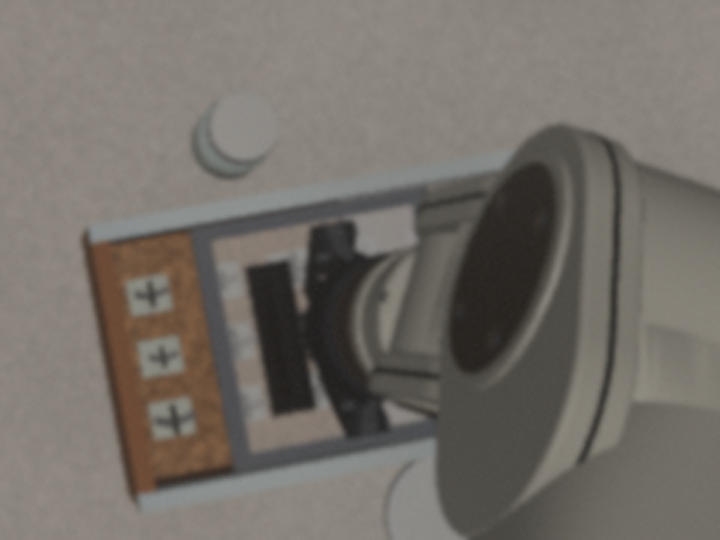

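View pics/side3.png

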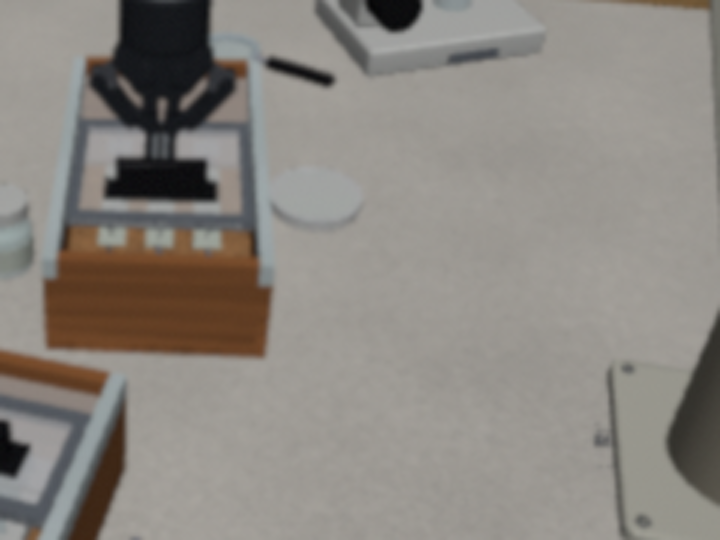

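The cover follows, and the push force is 2.6 N. Its front edge is now at top crop column 215 and the end frame at about 120, so roughly 45–50 mm is left.

```bash
python3 -m inch '0 0 0 0 0 6 1;0 0 0 0 0 6 1;0 0 0 0 0 6 1;0 0 0 0 0 6 1;0 0 0 0 0 6 1;0 0 0 0 0 4 1;0 0 0 0 0 3 1;0 0 0 0 0 2 1'
python3 m.py 0.4843 -0.0937 0.108
```

```text
clock: 8.35
eef_pos: [0.4858, -0.1036, 0.1083]
tool_rot: [0.704, 0.063, -0.063, -0.704]
ft_force: [-0.9, -2.4, 1.1]
grip_width: -0.0
[[0.984, -0.0, -0.179], [0.179, -0.0, 0.984], [-0.0, -1.0, 0.0]]
clock 8.35 pos [ 0.48580249 -0.10359016  0.10827221] tool shift mm [ 0.3  0.3 10. ] yaw x 10.289049704426654 F [-0.91229456 -2.38972202  1.0943321 ] -6.387005149391591e-06
```

```bash
python3 -m inch '0 0 0 0 0 1.5 1;0 0 0 0 0 1.5 1'; python3 -m inch '0 0 0 0 0 1 1;0 0 0 0 0 1 1';  python3 m.py 0.4843 -0.0937 0.108
```

```text
clock: 8.6
eef_pos: [0.4853, -0.1008, 0.1083]
tool_rot: [0.704, 0.063, -0.063, -0.704]
ft_force: [-0.7, -2.6, 0.6]
grip_width: -0.0001
clock: 8.85
eef_pos: [0.485, -0.0988, 0.1082]
tool_rot: [-0.704, -0.063, 0.063, 0.704]
ft_force: [-1.7, -2.6, 0.5]
grip_width: 0.0001
[[0.984, -0.0, -0.178], [0.178, 0.0, 0.984], [-0.0, -1.0, 0.0]]
clock 8.85 pos [ 0.48496139 -0.09881056  0.10824982] tool shift mm [0.3 0.3 5.1] yaw x 10.27704788050412 F [-1.74109002 -2.55081137  0.53765878] 0.00012462885518336222
```

```bash
for i in 1; do python3 -m inch '0 0 0 0 0 1 1;0 0 0 0 0 1 1'; done
```

```text
clock: 9.1
eef_pos: [0.4846, -0.0968, 0.1083]
tool_rot: [-0.704, -0.063, 0.063, 0.704]
ft_force: [0.0, -2.2, 0.6]
grip_width: -0.0002
```

```bash
python3 -m inch '0 0 0 0 0 1 1;0 0 0 0 0 1 1'
```

```text
clock: 9.35
eef_pos: [0.4843, -0.0948, 0.1083]
tool_rot: [-0.704, -0.063, 0.063, 0.704]
ft_force: [-0.3, -2.4, -0.6]
grip_width: 0.0
```

Run:
```python
from h import *
for n in("top","side"):
    c=bot.camera(n); cv2.imwrite(f"pics/{n}4.png",cv2.resize(c["color"][90:270,240:480],None,fx=3,fy=3,interpolation=cv2.INTER_CUBIC))
```

```text
(no output)
```

View pics/top4.png

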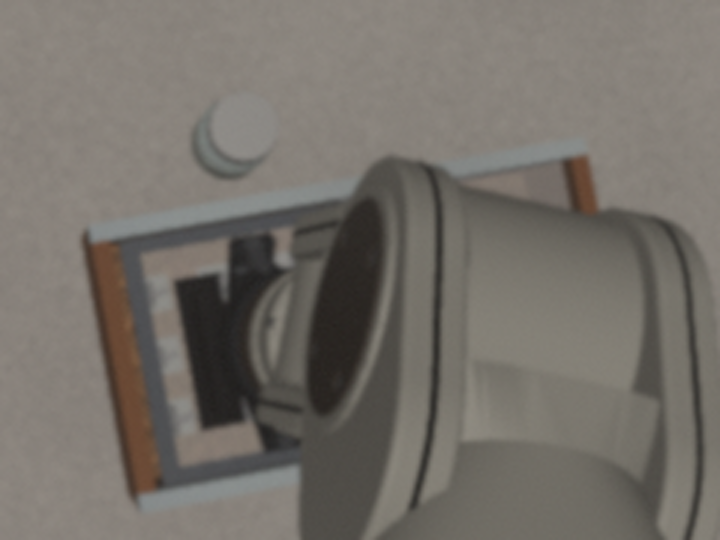

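The cover's front edge, at crop column 125–160, is a few mm from the end frame, with a thin strip of interior still showing. I'll keep pushing until the force rises.

```bash
python3 -m inch '0 0 0 0 0 1 1;0 0 0 0 0 1 1'
```

```text
clock: 9.7
eef_pos: [0.484, -0.0929, 0.1083]
tool_rot: [0.704, 0.063, -0.063, -0.704]
ft_force: [-0.9, -2.1, -0.4]
grip_width: 0.0001
```

```bash
python3 -m inch '0 0 0 0 0 1 1;0 0 0 0 0 1 1'
```

```text
clock: 9.95
eef_pos: [0.4836, -0.0909, 0.1083]
tool_rot: [-0.704, -0.063, 0.063, 0.704]
ft_force: [-0.2, -1.8, 0.0]
grip_width: -0.0001
```

```bash
python3 -m inch '0 0 0 0 0 1 1;0 0 0 0 0 1 1'
```

```text
clock: 10.2
eef_pos: [0.4832, -0.0889, 0.1083]
tool_rot: [0.704, 0.063, -0.063, -0.704]
ft_force: [-0.6, -3.2, -0.1]
grip_width: -0.0004
```

```bash
python3 -m inch '0 0 0 0 0 0.5 1;0 0 0 0 0 0.5 1'
```

```text
clock: 10.45
eef_pos: [0.4831, -0.0884, 0.1083]
tool_rot: [0.705, 0.063, -0.063, -0.704]
ft_force: [-0.6, -4.9, -0.3]
grip_width: 0.0
```

```bash
python3 -m inch '0 0 0 0 0 0.5 1;0 0 0 0 0 0.5 1;0 0 0 0 0 0 1'
```

```text
clock: 10.82
eef_pos: [0.4831, -0.0884, 0.1084]
tool_rot: [0.705, 0.063, -0.063, -0.703]
ft_force: [0.5, -6.6, -0.7]
grip_width: -0.0
```

```bash
python3 -m inch '0 0 0 0 0 1 1;0 0 0 0 0 0 1'
```

```text
clock: 11.08
eef_pos: [0.4831, -0.0884, 0.1084]
tool_rot: [0.706, 0.063, -0.063, -0.703]
ft_force: [-0.1, -8.9, -2.1]
grip_width: 0.0001
```

The tool has stopped at y = -0.0884 while the force climbs past 8.9 N, so this is the hard stop. I'll back off, lift and move clear so I can look.

```bash
python3 -m inch '0 0 0 0 0 -4 1;0 0 0 0 0 -10 1;0 0 0 0 0 -12 1;0 0 0 0 -30 0 1;0 0 0 0 -40 0 1;0 0 0 0 -40 0 1;0 0 0 0 0 -45 1;0 0 0 0 0 -45 1;0 0 0 0 0 -45 1;0 0 0 0 0 -45 1;0 0 0 0 0 -20 1;0 0 0 0 0 0 1'
python3 m.py 0.507 -0.2255 0.231
python3 - <<'E'
from h import *
for n in("top","side"):
    c=bot.camera(n); cv2.imwrite(f"pics/{n}5.png",cv2.resize(c["color"][90:270,240:480],None,fx=3,fy=3,interpolation=cv2.INTER_CUBIC))
    for t in("specimen_pull","specimen_home","slide_pull"):
        for r in bot.spot_point(t,n)[:1]: print(t,n,r["conf"],atz(c,r["point"],0.109).round(4))
E
```

```text
clock: 12.58
eef_pos: [0.5229, -0.3102, 0.2176]
tool_rot: [-0.704, -0.062, 0.062, 0.705]
ft_force: [-0.4, 0.2, -0.5]
grip_width: 0.0001
[[0.984, -0.0, -0.176], [0.176, 0.001, 0.984], [-0.0, -1.0, 0.001]]
clock 12.575 pos [ 0.52286445 -0.31024888  0.2175688 ] tool shift mm [ -0.7 -13.4  86.2] yaw x 10.12577608979 F [-0.38710223  0.18268807 -0.48739158] 0.0001087995341658293
specimen_pull top 0.6 [ 0.4775 -0.0765  0.109 ]
specimen_home top 0.91 [ 0.4834 -0.0758  0.109 ]
slide_pull top 0.73 [0.553  0.2161 0.109 ]
specimen_pull side 0.64 [ 0.4734 -0.0656  0.109 ]
specimen_home side 0.78 [ 0.4814 -0.0724  0.109 ]
slide_pull side 0.82 [0.5586 0.2211 0.109 ]
```

View pics/top5.png

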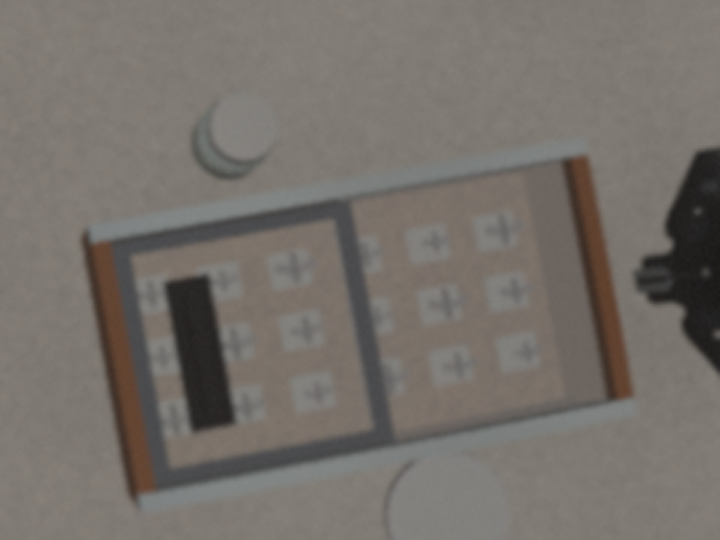

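View pics/side5.png

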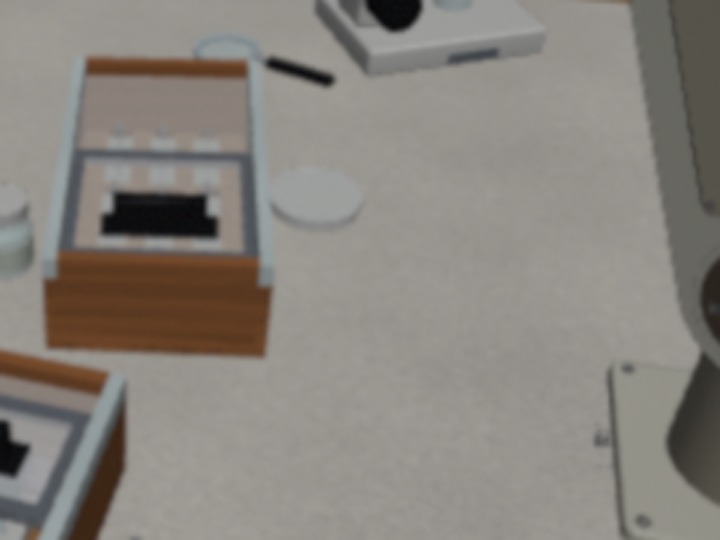

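The cover's front frame is now flush with the end frame at top crop column 115–160, with no strip showing, and the gripper is clear. The shorter case's cover looks unchanged.

```bash
python3 -c "
from workcell import bot
print(bot.job_done())"
```

```text
the job is handed in; nothing more can be done
None
```

I pushed the long case's cover shut from behind its pull with the fingers closed, then backed off, lifted clear and handed the job in.

- **Closed against the stop:** the push took about 2–3 N along the track. At the end the tool stopped at y = -0.088 while the force rose to about 9 N, well under the limits. The last top picture shows the cover's frame flush with the end frame, with no gap.
- **Pull against home point:** in the top view the two points agree to about 1 mm along the track. The side view disagreed, putting the pull about 5–7 mm past home, and the pull's own estimate was low-confidence (about 0.6) in both views. I relied on the stop force and the picture instead.
- **Shorter case:** I never went near its cover, and its pull position changed by no more than the measurement scatter of a few mm.
- **Hand-in:** the wrist force was near zero and the robot was touching nothing. The clock read about 12.7 s.

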